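# Activate two spore-test vials at the slide-table press

## Task

Activate the weekly spore test on the bench press: slide the carrier by its black knob until the vial with the orange cap stands centred under the brass nose, let go and push the red lever down until that cap is fully home in its collar, then do the same for the green-capped control vial, always in that order so that the control cannot contaminate the test. Stop pushing as soon as you feel the cap go hard, and let the lever come back up each time. Only the press may touch the vials; leave the two white-capped spares open and the beaker, carton and timer where they are.

Things in the scene. Friction and masses are not known exactly. Their poses are not given: they have to be found in the camera images.
- press: grey bench press with an x-y slide table, fixed. Origin on the worktop exactly below the ram axis; x runs from its front to the column at its back, y to its left, z up; it stands turned to the left by about 1 rad, so its front faces the robot's right. Base 220 mm wide, x = -100 to 127 mm. On it a saddle slides along y, and on that the carrier along x; both stay where they are left (about 1 N drag).
- head_edge (a point): middle of the lower front edge of the press's overhanging head, 42 mm in front of the ram axis, 130 mm above the worktop. The head is 50 mm wide and 36 mm high and reaches back from here to the column, 80 mm behind the ram axis. The lever lies above it.
- pointer (a point): the fixed pointer's axis: the point on the ram axis at the underside of the bush, 121 mm above the worktop. Below it hangs the brass nose (10 mm across, bevelled tip); only the lever moves it, straight down. It is screwed in or out differently each time: at rest its tip is 5 to 19 mm above the open caps, so the lever position at which a cap is home varies: feel for it.
- lever_push (a point): top of the red lever grip (23 mm thick, 60 mm long; this point is 30 mm from its free end), to be pushed down. At rest 252 mm above the worktop and 65 mm in front of the ram axis. It goes down about 1.65 mm per mm of nose travel: 18 to 42 mm to push a cap home, stop at about 50 mm.
- press_lever: the hand lever: two steel bars with the red grip in front. Origin on its pivot, 100 mm behind the ram axis, z = 195 mm; at rest it points forward and up at 16 degrees. A spring returns it: 3 to 5 N at the grip push it down free, about 4 N more while a cap gives way, then it goes hard when the cap is home. More than 25 N would force it.
- carrier_knob (a point): middle of the black knob (19 mm across, 34 mm long) on the carrier, 69 mm in front of the middle of the block, 73 mm above the worktop. Its axis leans 35 degrees from vertical to the press's front (-x of press), as head and lever overhang it: take it with the tool tilted alike, fingers on its left and right. Moves with the carrier.
- block_mid (a point): middle of the top face of the blue block on the carrier (68 x 90 mm, 81 mm above the worktop). It has six pockets, at x = -14 and +14 mm, y = -28, 0 and +28 mm from this point along the press's axes; the four vials share four of them in any arrangement, two are empty. End stops allow this point +-22 mm in x and +-34 mm in y from the ram axis.
- vial_test: small clear vial with a round grey collar (23 mm across, 14 mm high, 16.6 mm bore) that rests on the blue block and an orange push-in cap, 15 mm across, in the bore. Origin: centre of its underside, z up its axis: collar rim at z = 44 mm, top of the cap at 47 mm when open, 41 mm (3 mm below the rim) when home. Loose, 1 mm play in its pocket.
- cap_test (a joint): travel of the orange cap: 0 = open, 0.006 m = pushed home (end stop). It gives way at about 6 N and stays where it is pushed.
- vial_control: small clear vial with a round grey collar (23 mm across, 14 mm high, 16.6 mm bore) that rests on the blue block and a green push-in cap, 15 mm across, in the bore. Origin: centre of its underside, z up its axis: collar rim at z = 44 mm, top of the cap at 47 mm when open, 41 mm (3 mm below the rim) when home. Loose, 1 mm play in its pocket.
- cap_control (a joint): travel of the green cap: 0 = open, 0.006 m = pushed home (end stop). It gives way at about 6 N and stays where it is pushed.
- vial_spare_1: small clear vial with a round grey collar (23 mm across, 14 mm high, 16.6 mm bore) that rests on the blue block and a white push-in cap, 15 mm across, in the bore. Origin: centre of its underside, z up its axis: collar rim at z = 44 mm, top of the cap at 47 mm when open, 41 mm (3 mm below the rim) when home. Loose, 1 mm play in its pocket; a spare.
- cap_spare_1 (a joint): travel of the first spare vial's white cap: 0 = open, 0.006 m = pushed home (end stop). It gives way at about 6 N and stays where it is pushed.
- vial_spare_2: small clear vial with a round grey collar (23 mm across, 14 mm high, 16.6 mm bore) that rests on the blue block and a white push-in cap, 15 mm across, in the bore. Origin: centre of its underside, z up its axis: collar rim at z = 44 mm, top of the cap at 47 mm when open, 41 mm (3 mm below the rim) when home. Loose, 1 mm play in its pocket; a spare.
- cap_spare_2 (a joint): travel of the second spare vial's white cap: 0 = open, 0.006 m = pushed home (end stop). It gives way at about 6 N and stays where it is pushed.
- beaker: bystander: glass beaker, 72 mm across, 90 mm high, origin at the centre of its underside; left of the press, beside its column.
- strip_box: bystander: upright purple and white carton, 34 x 62 x 88 mm, origin at the centre of its underside; to the right, in front of the press's front.
- timer: bystander: grey digital timer lying flat, 60 x 64 x 20 mm, origin at the centre of its underside; between the press and the robot, to the left.

How it is judged:
By the outcome, as a careful person would: the job done as asked, in the order asked, and still so for the second after the job is handed in, with the robot touching nothing.
It also fails if it takes over 69 s, if anything falls off the work surface, if the arm or the gripper's body presses on something with over 40 N, if the wrist force passes 120 N, or if a joint passes its speed limit or range.

## Robot

A 6-joint arm with a two-finger parallel gripper is mounted at the origin on a cart in front of the work surface, level with it; the furniture and walls round the work are solid. World frame = base frame: x ahead of the robot, y to its left, z up, the work surface at z = 0. Lengths are in m, angles in degrees, forces in N, time in s.
With the tool pointing down it reaches from about 0.375 to 0.75 m from the base axis. Payload 9 kg.
Tool frame: the origin (TCP) lies where the fingers leave the gripper's body, on its centre line; the fingertips stand 73 mm ahead of it and the grasp point (between the pads) lies 54 mm ahead of it (robot.tip_reach is the distance from the TCP to the fingertips, in m); z points along the fingers, y is the line along which they close (so a half turn about z gives the same grasp; the last joint's range is limited). The gripper opens to 85 mm and grips with 20 to 120 N. Pads are 22 mm wide; open, the fingers measure 114 mm over their backs; the gripper's body (76 mm by 85 mm) begins 54 mm behind the grasp point. The pads swing forward as they close: fully open they stand 13 mm farther back than shut.
Start: joints at [-80.541, 5.964, 5.575, 89.605, 0, 77.527], TCP at [0.224, -0.557, 0.304] pointing down, gripper open.
Joint ranges: [-171.21, 171.21], [-48.23, 106.86], [-62.78, 66.21], [-105.2, 120.99], [-86.42, 89.51], [-180, 180]. Speed limits (degrees/s): [127.2, 127.2, 147.25, 180, 180, 180].

## Interface

Orientations are given as [roll, pitch, yaw] about the fixed x, y, z axes, in that order (R = Rz(yaw) Ry(pitch) Rx(roll)).
In Python, from plant import robot gives the robot as it stands. Calls block until the motion is done:
- robot.move_pose(position, orientation): joint-space move of the TCP to a pose.
- robot.line_to(position, vel=0.15, rotation=None, guard=None): straight line of the TCP; rotation=None keeps the orientation; vel is the mean speed in m/s. With guard (N) it stops when the force on the tool has changed by that much, and returns True; else False.
- robot.goto_joints(angles): joint-space move.
- robot.set_gripper(opening): finger opening in m; the grip force is fixed at half the most; returns when the fingers have stopped.
- robot.pause(seconds).
- robot.ik(position, orientation): joint angles nearest the present ones, or None.
- robot.observe(): the state.
- robot.grab_frame(name): name is "scene" or "top" or "wrist"; returns the picture (420x560x3 uint8, blue, green, red); there is no depth.
- robot.get_calibration(name): a dict with "vertical_fov" (degrees; the focal length in pixels is half the picture's height over the tangent of half this angle, whatever the lens; pixels are square), "cx", "cy" (the principal point, pixels), "rvec" (rotation vector, rad) and "tvec" (3), from world to camera coordinates, as OpenCV has them. Camera axes: x right, y down, z forward; pixel columns grow to the right and rows downward; lengths in m; the calibration is good to about 2 mm. A picture is of the moment at which its call begins: read the wrist's pose just before it. get_calibration takes no time and is no camera call; for the wrist camera it gives the pose at the moment of the call.
A pose or a line that the arm cannot do raises robot.IKError and nothing moves.
- robot.job_done(): hands the job in; it is judged then, once.
The state is a dict: "time": time; "q": joint angles; "qvel": joint speeds; "joint_torque": joint torques, N m; "tool_pos": TCP position; "tcp_rot": TCP orientation; "ft_force": force on the tool from outside, world axes, zero at the start; "torque": the same for the moment, N m; "gripper_width": finger opening in m; "gripper_force": force on a finger pad.
Only numpy, scipy, OpenCV 4.12 (cv2) and the standard library are available. Lean on these libraries where they do the work, as an engineer would, in place of code of your own. Each camera call takes 0.05 s, during which the arm holds its last target. There are 200 camera calls.

## Working session

There is one attempt and no reset: what is moved stays moved. The work goes in short steps, each a Python script; the robot and the scene stay as the last script left them, time stands still between calls to the robot, and variables do not carry over. Pictures are saved under pics/ and viewed, at most 10 in all, crops included, and the job is handed in when it is done.

```bash
ls; mkdir -p pics; cat > h.py <<'E'
import numpy as np, cv2
from plant import robot
def K(c,shape=(420,560)):
    f=shape[0]/2/np.tan(np.radians(c["vertical_fov"])/2)
    return np.array([[f,0,c["cx"]],[0,f,c["cy"]],[0,0,1]])
def ray(c,uv):
    R=cv2.Rodrigues(np.array(c["rvec"],float))[0]; t=np.array(c["tvec"],float).ravel()
    d=R.T@np.linalg.inv(K(c))@np.array([uv[0],uv[1],1.]); return -R.T@t, d/np.linalg.norm(d)
def onplane(c,uv,z):
    o,d=ray(c,uv); return o+d*(z-o[2])/d[2]
def proj(c,p):
    return cv2.projectPoints(np.array(p,float).reshape(-1,3),np.array(c["rvec"],float),np.array(c["tvec"],float),K(c),None)[0].reshape(-1,2)
E
python3 - <<'E'
from h import *
ims=[]
for n in ("scene","top"):
    im=robot.grab_frame(n); cv2.imwrite(f"pics/{n}0.png",im)
    c=robot.get_calibration(n); print(n,c); ims.append(im)
    cv2.imwrite(f"pics/{n}0b.png",cv2.resize(im,(800,600)))
print(robot.observe())
E
```

```text
pics
scene {'vertical_fov': 49.425211116763585, 'cx': 275.9958680895661, 'cy': 202.88112823998912, 'rvec': array([ 1.74634717, -1.11877358,  0.72448628]), 'tvec': array([-0.17393591,  0.36686055,  0.61820716])}
top {'vertical_fov': 42.89749447637745, 'cx': 285.2003925610375, 'cy': 202.1798742026154, 'rvec': array([ 2.15081901, -2.13512542,  0.17150725]), 'tvec': array([0.07354123, 0.54590641, 1.48132791])}
{'time': 0.1, 'q': array([-8.05414992e+01,  5.99419953e+00,  5.53382467e+00,  8.96061300e+01,
       -4.46752417e-04,  7.75288832e+01]), 'qvel': array([ 0.0143782 , -0.01881437,  0.16517733,  0.0006007 , -0.02678474,
        0.12249103]), 'joint_torque': array([ 7.36731046e-03, -5.58207572e+01,  5.04721928e+01,  1.30784398e-02,
       -2.95939899e-04,  2.86271359e-05]), 'tool_pos': array([ 0.22407326, -0.55636209,  0.30323243]), 'tcp_rot': array([-1.79934968e+02, -1.39253396e-02,  2.19296100e+01]), 'ft_force': array([ 0.12526865,  0.31035136, -0.33162171]), 'torque': array([ 0.03392484, -0.03146776,  0.00874221]), 'gripper_force': 0.0, 'gripper_width': 0.08537157850048205}
```

View pics/scene0b.png

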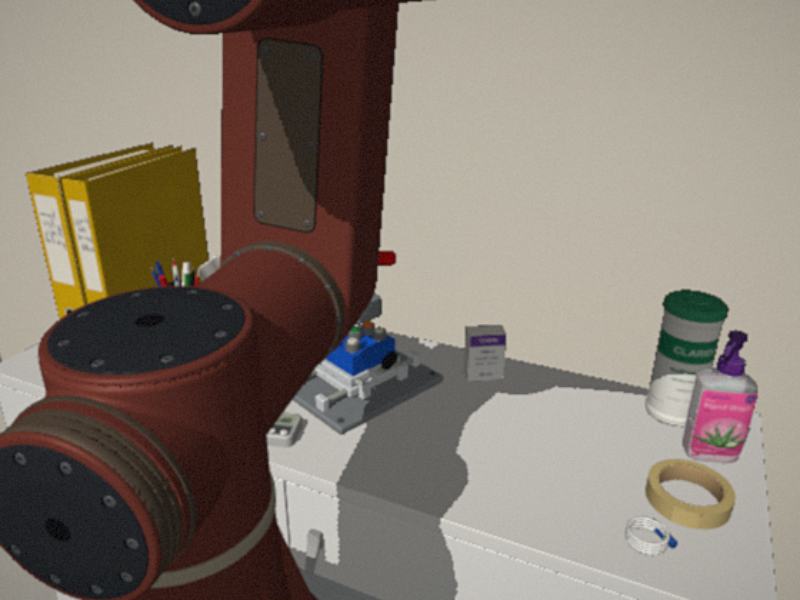

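View pics/top0b.png

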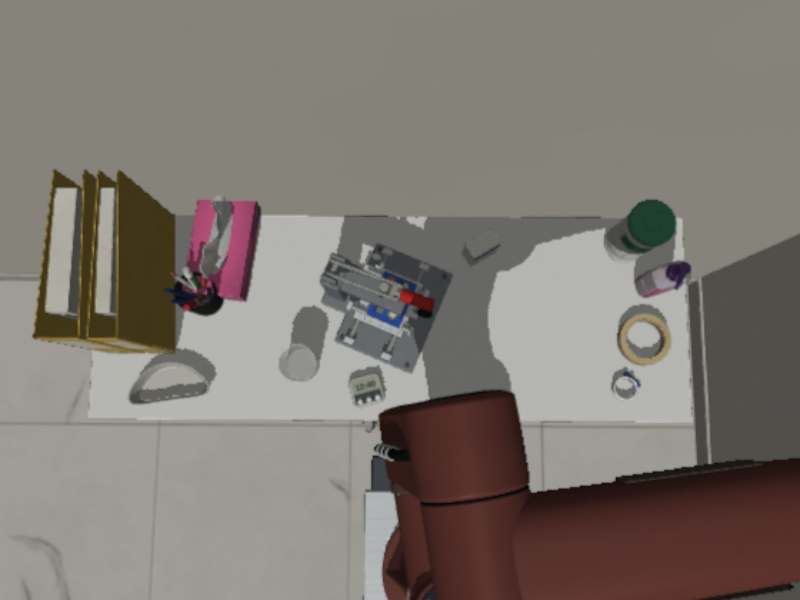

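The top view shows the press around (385,305), with the red grip at (418,302), the knob at (425,310), and the base corners at (452,272), (412,371) and (376,243). In the scene view the arm hides most of the press, but the caps show at about (365,330).

```bash
python3 - <<'E'
from h import *
c=robot.get_calibration("top"); im=cv2.imread("pics/top0.png")
hsv=cv2.cvtColor(im,cv2.COLOR_BGR2HSV)
def blob(lo,hi,roi):
    m=cv2.inRange(hsv,lo,hi); z=np.zeros_like(m); x0,x1,y0,y1=roi; z[y0:y1,x0:x1]=m[y0:y1,x0:x1]
    n,l,s,ce=cv2.connectedComponentsWithStats(z); k=1+np.argmax(s[1:,4]); return l==k
m=blob((0,150,80),(8,255,255),(210,330,150,260))|blob((172,150,80),(180,255,255),(210,330,150,260))
p=np.argwhere(m)[:,::-1].astype(np.float32); r=cv2.minAreaRect(p); print(r)
b=cv2.boxPoints(r); print([onplane(c,q,.245).round(3) for q in b], onplane(c,r[0],.245).round(4))
for uv in [(452,272),(412,371),(376,243)]: print(onplane(c,np.array(uv)*.7,.012).round(3))
w=robot.get_calibration("wrist"); R=cv2.Rodrigues(w["rvec"])[0]
from scipy.spatial.transform import Rotation as Ro
o=robot.observe(); RT=Ro.from_euler('xyz',o['tcp_rot'],degrees=True).as_matrix()
print("cam in tool",RT.T@(-R.T@w["tvec"]-o["tool_pos"]),"axes",(RT.T@R.T).round(3),w["vertical_fov"],w["cx"],w["cy"])
E
```

```text
((290.10003662109375, 210.30001831054688), (21.913463592529297, 8.497057914733887), 26.56505012512207)
[array([0.496, 0.095, 0.245]), array([0.515, 0.086, 0.245]), array([0.491, 0.037, 0.245]), array([0.472, 0.047, 0.245])] [0.4935 0.0662 0.245 ]
[ 0.586 -0.013  0.012]
[0.384 0.067 0.012]
[0.645 0.143 0.012]
cam in tool [ 0.07595074 -0.00130178 -0.06936925] axes [[ 0.001 -0.955 -0.298]
 [ 1.     0.001 -0.   ]
 [ 0.    -0.298  0.955]] 69.91063105644393 281.50516890906937 205.59275272229533
```

```bash
cat >> h.py <<'E'
from scipy.spatial.transform import Rotation as Ro
def frame(yaw):
    a=np.radians(yaw); return np.array([[np.cos(a),-np.sin(a),0],[np.sin(a),np.cos(a),0],[0,0,1]])
def toolR(yaw,tilt):
    F=frame(yaw); t=np.radians(tilt); z=F@[np.sin(t),0,-np.cos(t)]; y=F[:,1]; return np.c_[np.cross(y,z),y,z]
def rpy(R): return Ro.from_matrix(R).as_euler('xyz',degrees=True)
CAM=np.array([.076,-.0013,-.0694])
def wcal():
    c=robot.get_calibration("wrist"); return c,robot.grab_frame("wrist")
E
python3 - <<'E'
from h import *
yaw=66; P=np.array([.521,.123,0]); F=frame(yaw)
for tilt in (50,45,40,35,20):
    R=toolR(yaw,tilt)
    tcp=P+F@[-.30,0,.22]-R@CAM
    print(tilt,tcp.round(3),robot.ik(tcp,rpy(R)))
    g=P+F@[-.069,0,.073]-R@[0,0,.054]
    print("  grasp",g.round(3),robot.ik(g,rpy(R)))
E
```

```text
50 [ 0.439 -0.057  0.234] [ -48.41611126  -12.07005955  -29.30157981   98.99443668   44.2295813
 -125.23108296]
  grasp [0.476 0.022 0.108] [ -36.65610371   -9.51075217  -39.82417156   74.32044431   48.36838429
 -109.2566213 ]
45 [ 0.44  -0.057  0.225] [ -46.55624653  -14.90646237  -30.56353644   95.32925049   40.76934728
 -120.43055601]
  grasp [0.477 0.025 0.111] [ -34.34899444  -12.91786317  -40.44223657   72.65981329   44.07532102
 -104.48055885]
40 [ 0.44  -0.057  0.216] [ -44.6042019   -17.318302    -31.70220447   92.0673251    36.98965986
 -116.14086266]
  grasp [0.479 0.028 0.114] [ -31.82631627  -15.47227663  -40.56979223   71.42087209   39.55363767
 -100.17230502]
35 [ 0.439 -0.057  0.207] [ -42.57655418  -19.30450816  -32.70839016   89.17099443   32.93535511
 -112.30736138]
  grasp [0.48  0.032 0.117] [-29.11691761 -17.19411691 -40.24709748  70.52052209  34.84027267
 -96.23849264]
20 [ 0.436 -0.064  0.181] [ -36.2360879   -22.81219376  -34.94076938   82.28248467   19.52695759
 -102.99547908]
  grasp [0.485 0.043 0.124] [-20.23583873 -17.74030889 -36.95237894  69.41913309  19.95501875
 -85.99502578]
```

```bash
python3 - <<'E'
from h import *
yaw=66; P=np.array([.521,.123,0]); F=frame(yaw); R=toolR(yaw,50)
robot.move_pose(P+F@[-.30,0,.22]-R@CAM,rpy(R))
c,im=wcal(); cv2.imwrite("pics/w1.png",im); cv2.imwrite("pics/w1b.png",cv2.resize(im,(800,600),interpolation=cv2.INTER_CUBIC))
np.savez("pics/w1.npz",**c); im=robot.grab_frame("top"); cv2.imwrite("pics/top1.png",im)
cv2.imwrite("pics/top1b.png",cv2.resize(im[140:290,200:350],(600,600),interpolation=cv2.INTER_CUBIC))
o=robot.observe();print(o["time"],o["q"].round(1),o["ft_force"].round(2))
E
```

```text
3.1667 [ -48.4  -12.1  -29.3   99.    44.2 -125.2] [-0.57  0.06 -0.29]
```

View pics/w1b.png

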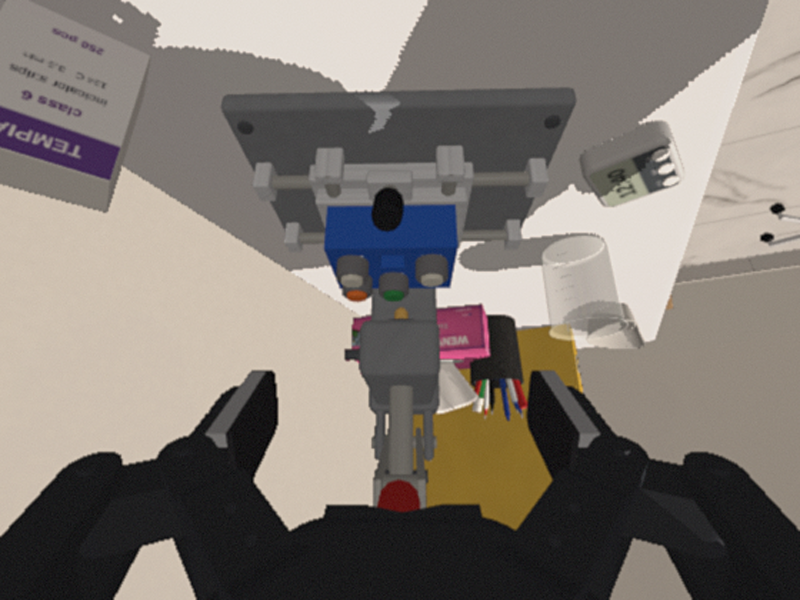

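The wrist view is upside down. White spares stand in the front row at left (352,272) and right (432,272). Orange is in the back row at left (356,293) and green is back middle (393,292). The knob is at (387,210), the brass nose at (401,315), and the head front at x 360–440. Enlarging the middle.

```bash
python3 - <<'E'
import cv2
im=cv2.imread("pics/w1.png"); cv2.imwrite("pics/w1c.png",cv2.resize(im[130:240,215:345],None,fx=6,fy=5.4545,interpolation=cv2.INTER_CUBIC))
E
```

```text
(no output)
```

View pics/w1c.png

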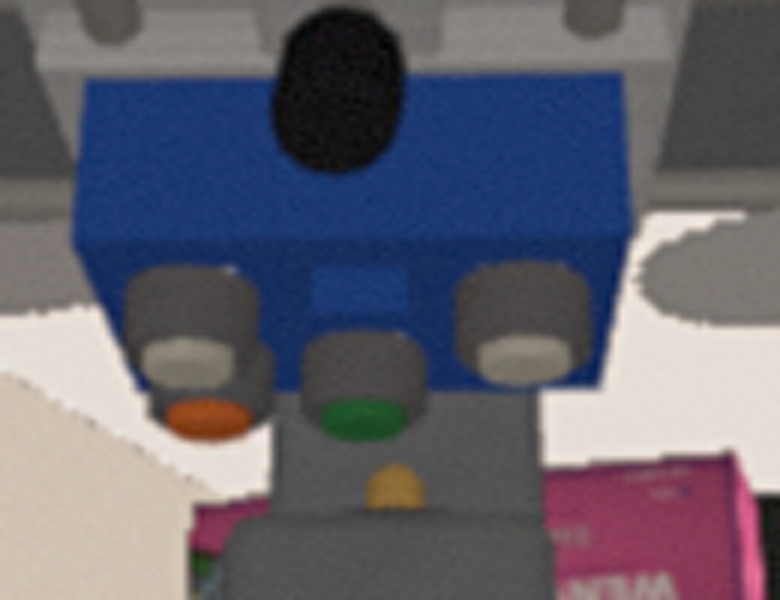

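View pics/top1b.png

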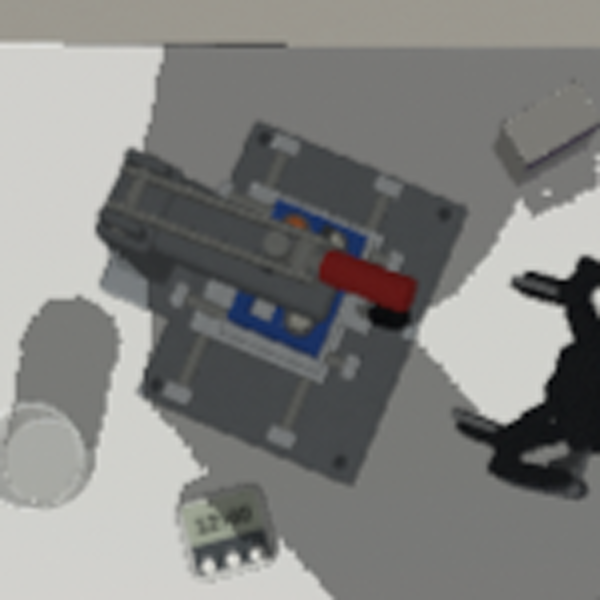

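Both crops are clear. Now casting these pixels onto their known heights.

```bash
python3 - <<'E'
from h import *
c=dict(np.load("pics/w1.npz")); t=robot.get_calibration("top")
W=lambda X,Y,z: onplane(c,(215+X/6,130+Y/5.4545),z)
T=lambda X,Y,z: onplane(t,(200+X/4,140+Y/4),z)
S=lambda X,Y,z: onplane(c,(X*.7,Y*.7),z)
def yaw(a,b): d=b-a; return round(np.degrees(np.arctan2(-d[0],d[1])),1), round(float(np.linalg.norm(d[:2])),4)
bl=[W(75,242,.081),W(630,232,.081),W(140,390,.081),W(602,388,.081)]
print("block",[p[:2].round(4) for p in bl],yaw(bl[0],bl[1]),yaw(bl[2],bl[3]),np.mean(bl,0).round(4))
hd=[W(228,530,.13),W(553,530,.13)]; print("head",[p.round(4) for p in hd],yaw(*hd))
bs=[S(224,96,0),S(575,88,0)]; print("base w",[p.round(4) for p in bs],yaw(*bs))
for h in (0,.012):
    q=[T(465,210,h),T(352,485,h),T(258,122,h),T(140,395,h)]
    print("base t",h,[p.round(4)[:2] for p in q],yaw(q[0],q[1]),yaw(q[2],q[3]))
print("caps w: sL,o,g,sR",[W(*p,.098)[:2].round(4) for p in [(188,363),(209,419),(363,419),(525,360)]])
print("caps t: o,sL,sR",[T(*p,.098)[:2].round(4) for p in [(297,222),(331,240),(300,322)]])
print("grip t",[T(*p,.245)[:2].round(4) for p in [(325,268),(412,293)]])
print("knob",S(387,210,.073).round(4))
E
```

```text
block [array([0.5477, 0.0615]), array([0.4655, 0.0941]), array([0.5728, 0.122 ]), array([0.4908, 0.1574])] (np.float64(68.3), 0.0885) (np.float64(66.7), 0.0893) [0.5192 0.1088 0.081 ]
head [array([0.53  , 0.0835, 0.13  ]), array([0.4837, 0.1042, 0.13  ])] (np.float64(66.0), 0.0508)
base w [array([ 0.5818, -0.0111, -0.    ]), array([0.3788, 0.0726, 0.    ])] (np.float64(67.6), 0.2196)
base t 0 [array([ 0.5814, -0.0137]), array([0.3798, 0.0681]), array([0.6463, 0.1392]), array([0.4436, 0.2221])] (np.float64(67.9), 0.2176) (np.float64(67.8), 0.219)
base t 0.012 [array([ 0.5793, -0.013 ]), array([0.3793, 0.0682]), array([0.6437, 0.1388]), array([0.4425, 0.221 ])] (np.float64(67.9), 0.2159) (np.float64(67.8), 0.2173)
caps w: sL,o,g,sR [array([0.5376, 0.0814]), array([0.5476, 0.1059]), array([0.5227, 0.117 ]), array([0.4868, 0.1026])]
caps t: o,sL,sR [array([0.555, 0.108]), array([0.5426, 0.0845]), array([0.4858, 0.1053])]
grip t [array([0.5016, 0.088 ]), array([0.4865, 0.0345])]
knob [0.4947 0.0473 0.073 ]
```

```bash
cat >> h.py <<'E'
YAW=67.6; F=frame(YAW); RG=toolR(YAW,35); KN=np.array([.4937,.0458,.073])
def st(tag=""):
    o=robot.observe(); f=F.T@o["ft_force"]; print(tag,"t",round(o["time"],2),"press-frame tcp",(F.T@o["tool_pos"]).round(4),"f",f.round(1),"w",round(o["gripper_width"],4),"gf",round(o["gripper_force"],1)); return o
E
python3 - <<'E'
from h import *
robot.set_gripper(.05)
z=RG[:,2]
robot.move_pose(KN-.15*z,rpy(RG)); st("pre")
print(robot.line_to(KN-.056*z,vel=.08,guard=8)); st("at")
robot.set_gripper(0.0); o=st("grip")
g=robot.line_to(o["tool_pos"]+F@[-.02,0,0],vel=.02,guard=6); print(g); o=st("xstop")
E
```

```text
pre t 3.98 press-frame tcp [ 0.1456 -0.4385  0.1962] f [ 0.1 -0.1 -0.2] w 0.05 gf 0.0
False
at t 5.31 press-frame tcp [ 0.1981 -0.4393  0.1193] f [-0.2 -0.2  1. ] w 0.05 gf 0.0
grip t 5.71 press-frame tcp [ 0.1983 -0.4393  0.1193] f [-1.1 -0.3  3.5] w 0.017 gf 58.5
True
xstop t 6.44 press-frame tcp [ 0.1837 -0.439   0.1192] f [2.1 1.6 3.1] w 0.0169 gf 61.2
```

```bash
python3 - <<'E'
from h import *
o=st()
g=robot.line_to(o["tool_pos"]+F@[.004,0,0],vel=.03,guard=8); o=st("back4")
g=robot.line_to(o["tool_pos"]+F@[-.008,0,0],vel=.01,guard=5); print(g); o=st("xstop again"); xs=(F.T@o["tool_pos"])[0]
p=F.T@o["tool_pos"]; p[0]=xs+.003; robot.line_to(F@p,vel=.03)
p[1]+=.055
g=robot.line_to(F@p,vel=.04,guard=6); print(g); o=st("ystop")
E
```

```text
t 6.44 press-frame tcp [ 0.1837 -0.439   0.1192] f [2.1 1.6 3.1] w 0.0169 gf 61.2
back4 t 6.72 press-frame tcp [ 0.1877 -0.439   0.1192] f [ 0.5 -0.2  3.8] w 0.0169 gf 61.3
True
xstop again t 7.22 press-frame tcp [ 0.1837 -0.4389  0.1192] f [0.8 1.4 3.6] w 0.0171 gf 61.3
True
ystop t 8.42 press-frame tcp [ 0.1864 -0.4001  0.1193] f [-1.5 -4.5  1.4] w 0.017 gf 61.3
```

```bash
python3 - <<'E'
from h import *
o=st(); p=F.T@o["tool_pos"]; p[1]-=.004; robot.line_to(F@p,vel=.03); p[1]+=.008
print(robot.line_to(F@p,vel=.01,guard=5)); o=st("ystop"); ys=(F.T@o["tool_pos"])[1]
p=np.array([.1837+.008,ys-.006,p[2]]); robot.line_to(F@p,vel=.03); st("placed")
robot.set_gripper(.045); o=st("open")
np.save("stop.npy",[.1837,ys])
robot.line_to(o["tool_pos"]-.08*RG[:,2],vel=.12)
R=toolR(YAW,50); robot.move_pose(F@(np.array([.309,-.4327,0])+[-.28,0,.19])-R@CAM,rpy(R))
c,im=wcal(); cv2.imwrite("pics/w2.png",im); np.savez("pics/w2.npz",**c)
s=robot.grab_frame("scene"); cv2.imwrite("pics/scene2.png",s); st("view")
u,v=proj(c,F@[.309,-.4327,.10])[0].astype(int); a=cv2.resize(im[v-45:v+45,u-60:u+60],(600,450),interpolation=cv2.INTER_CUBIC)
u2,v2=proj(robot.get_calibration("scene"),F@[.309,-.4327,.10])[0].astype(int); b=cv2.resize(s[max(v2-40,0):v2+40,max(u2-20,0):u2+20],(200,400),interpolation=cv2.INTER_CUBIC)
cv2.imwrite("pics/c2.png",np.hstack([a,cv2.resize(b,(200,450))])); print(u,v,u2,v2)
E
```

```text
t 8.42 press-frame tcp [ 0.1864 -0.4001  0.1193] f [-1.5 -4.5  1.4] w 0.017 gf 61.3
True
ystop t 9.22 press-frame tcp [ 0.1863 -0.4002  0.1192] f [ 0.1 -2.7  1.5] w 0.0175 gf 61.3
placed t 9.63 press-frame tcp [ 0.192  -0.4062  0.1192] f [ 1.4 -0.9  1.1] w 0.0169 gf 61.2
open t 10.02 press-frame tcp [ 0.1916 -0.4061  0.1192] f [ 0.8 -0.1  0.4] w 0.0451 gf 0.0
view t 11.34 press-frame tcp [ 0.1316 -0.4308  0.2031] f [-0.6  0.1  0.1] w 0.0449 gf 0.0
278 232 246 229
```

View pics/c2.png

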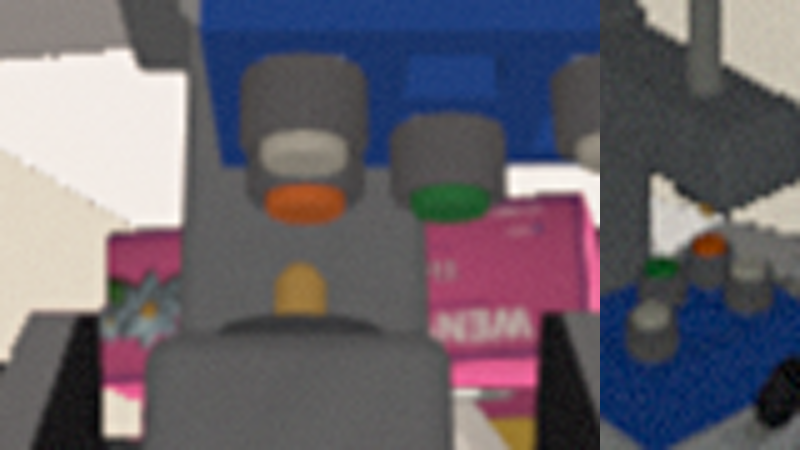

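The wrist view shows the orange cap at (306,203) below the nose at (301,290). In the scene view the cap is at (710,243) and the nose at (707,208). Both look in line. Checking the numbers.

```bash
python3 - <<'E'
from h import *
A=np.array([.309,-.4327,0])
for n in("w2","scene"):
    c=dict(np.load("pics/w2.npz")) if n=="w2" else robot.get_calibration(n)
    im=cv2.imread("pics/w2.png" if n=="w2" else "pics/scene2.png")
    h=cv2.cvtColor(im,cv2.COLOR_BGR2HSV)
    q=proj(c,[F@(A+d) for d in ([0,0,.098],[0,0,.110],[.01,0,.098],[0,.01,.098])]); print(n,q.round(2).tolist())
    u0,v0=q[0].astype(int); x0,y0=u0-25,v0-22
    r=h[y0:y0+44,x0:x0+50]
    for nm,lo,hi in(("orange",(5,190,130),(14,255,255)),("brass",(15,100,80),(25,230,255))):
        m=cv2.inRange(r,lo,hi); k,l,s,ce=cv2.connectedComponentsWithStats(m)
        for i in range(1,k):
            if s[i,4]>=4: print(nm,(ce[i]+[x0,y0]).round(2),s[i].tolist())
E
```

```text
w2 [[278.31, 230.49], [278.31, 242.42], [278.41, 233.56], [288.56, 230.46]]
orange [278.56 227.36] [19, 17, 14, 6, 75]
brass [277.57 244.92] [20, 32, 10, 10, 90]
scene [[246.53, 229.97], [246.4, 225.33], [243.77, 228.48], [243.16, 231.35]]
brass [247.  225.5] [25, 18, 3, 2, 4]
```

```bash
python3 - <<'E'
from h import *
im=cv2.imread("pics/scene2.png"); h=cv2.cvtColor(im,cv2.COLOR_BGR2HSV)
for n in("H","S","V"):
    print(n); print(h[222:238,241:256,"HSV".index(n)])
E
```

```text
H
[[ 36 105 115  97 150  90 120  84  96  70 101  96  68  90 120]
 [ 18  15  80 120 109  79 111  85 105  70 120  90 126 100  99]
 [ 22  21  19  30  70 120 100 120  99  98  90  90 113 132  90]
 [ 18  20  16  25  21  19  19  13 114 100  90  83 105  54  22]
 [ 13   9  23  21  21  18  19  18  24 120   0  33  18  20  23]
 [ 15  18  19  10  18  21  20  21  19  20  15  22  21  22  21]
 [ 22  18  10  24   8  15  26  23  15  30  12  18  20  21  24]
 [ 11  18  23  20  23  42  23  30  60  45  42  24 150  38  10]
 [ 18  19  15  14  11   5   7   6   9   7  14  38   6  15  45]
 [ 16  15  20   9   9   9  12  11  12  10  15   0  24  15  39]
 [ 17  30  60   7  12  12  13  13  13  11   7  72  15  30  10]
 [  9  15  45   9  11  12  13  12  13  11   9  60  23  26  21]
 [ 55 130 116  19   6   7  10   9   3   5 159 109  75  35  27]
 [ 64  83 104 114 120  30 177 120 120 105 102  20   9  25  25]
 [ 57 105 108   0  83 120  84 120  98  60 105  41  30  30  23]
 [ 64  83 150 105 113 110  98 140 105 120   0  17  24  24  33]]
S
[[ 20  45  26  33   4  11  19  19  19  10  28  19  14   7   7]
 [ 30   9  15  16  31  3
[... 1232 characters left out ...]
9 186]
 [203 207 203 209 202 177 161 156 172 132  82 158 209 208 205]
 [202 208 206 208 210 206 191 176 163 134 100 132 156 158 149]
 [204 204 206 205 209 185 157 129 113 109 105 106 107 108  99]
 [207 209 210 186 156 134 107 107 108 109 106 102 109 107 104]
 [210 206 178 131 105 111 108 114 115 108  95 102 109 106 111]
 [182 156 125  87 109 120 120 121 126 107  76  87 104 110 107]
 [142 102  70  77 110 134 131 137 122 102  65  75 104 109 107]
 [ 94  80  69  62  83 102 110 103  90  73  59  78  94 107 109]
 [ 70  66  57  58  72  61  71  66  69  61  58  78  99 103 106]
 [ 58  54  55  59  62  67  67  61  67  57  53  87 106 104 103]
 [ 59  53  58  62  64  66  68  66  65  59  56  88 118 116 120]]
```

The orange cap is within about 1 mm of the nose axis in both views, which the vial's play can explain. Pushing the lever and recording the force.

```bash
cat >> h.py <<'E'
def push():
    R=toolR(YAW,0); tr=robot.tip_reach; y=-.4335
    robot.set_gripper(0)
    o=robot.observe(); p=o["tool_pos"].copy(); p[2]=.36; robot.line_to(p,vel=.2)
    robot.move_pose(F@[.240,y,.275+tr],rpy(R)); st("above")
    f0=robot.observe()["ft_force"][2]
    hit=robot.line_to(F@[.242,y,.235+tr],vel=.03,guard=1.5); o=st(f"contact {hit}")
    z0=o["tool_pos"][2]-tr; x0=(F.T@o["tool_pos"])[0]; r=np.hypot(.165,.057); n0=None
    if not hit: return
    log=[]; d=0; X=lambda d: x0-(np.sqrt(r*r-(.057-d)**2)-.165)
    while d<.049:
        d+=.0015
        g=robot.line_to(F@[X(d),y,z0-d+tr],vel=.025,guard=9)
        o=robot.observe(); f=o["ft_force"][2]-f0; log.append((round(1000*(z0+tr-o["tool_pos"][2]),1),round(f,1)))
        if g or f>13: print("HARD",g); break
    print(log); st("end")
    robot.line_to(F@[X(0)-.002,y,z0+.03+tr],vel=.08); st("up")
E
python3 -c "
from h import *
push()"
```

```text
above t 13.66 press-frame tcp [ 0.2397 -0.4331  0.3463] f [ 0.   0.3 -0.7] w -0.0 gf 0.0
contact True t 14.39 press-frame tcp [ 0.2408 -0.4334  0.3283] f [-0.3 -0.6  2.6] w 0.0002 gf 1.4
HARD False
[(np.float64(1.4), np.float64(3.1)), (np.float64(3.0), np.float64(4.1)), (np.float64(4.6), np.float64(4.3)), (np.float64(6.1), np.float64(4.0)), (np.float64(7.6), np.float64(3.4)), (np.float64(9.1), np.float64(2.9)), (np.float64(10.6), np.float64(4.7)), (np.float64(12.1), np.float64(3.3)), (np.float64(13.6), np.float64(3.9)), (np.float64(15.1), np.float64(3.5)), (np.float64(16.5), np.float64(4.2)), (np.float64(17.7), np.float64(6.7)), (np.float64(19.1), np.float64(6.5)), (np.float64(20.6), np.float64(7.0)), (np.float64(22.1), np.float64(7.5)), (np.float64(23.6), np.float64(7.5)), (np.float64(25.1), np.float64(7.3)), (np.float64(26.6), np.float64(7.3)), (np.float64(27.9), np.float64(8.9)), (np.float64(28.8), np.float64(12.3)), (np.float64(29.7), np.float64(16.6))]
end t 19.64 press-frame tcp [ 0.2332 -0.4336  0.2986] f [-1.1  3.3 15.9] w -0.0002 gf 8.1
up t 20.57 press-frame tcp [ 0.2387 -0.4334  0.3576] f [ 0.3  0.1 -0.4] w -0.0003 gf 0.0
```

Force rose 4 N at 17 mm, held for about 11 mm of lever (6 mm of nose travel), then went hard. That is the cap going home. Checking it, then moving to green.

```bash
cat >> h.py <<'E'
def view(n):
    R=toolR(YAW,50); p=F@(np.array([.309,-.4327,0])+[-.28,0,.19])-R@CAM
    robot.move_pose(p+[0,0,.1]-F@[.03,0,0],rpy(R)); robot.move_pose(p,rpy(R))
    c,im=wcal(); cv2.imwrite(f"pics/{n}.png",im); s=robot.grab_frame("scene"); cv2.imwrite(f"pics/{n}s.png",s)
    a=cv2.resize(im[187:277,218:338],(600,450),interpolation=cv2.INTER_CUBIC)
    b=cv2.resize(s[189:269,226:266],(200,450),interpolation=cv2.INTER_CUBIC); cv2.imwrite(f"pics/{n}c.png",np.hstack([a,b]))
E
python3 - <<'E'
from h import *
robot.set_gripper(.045); view("w3"); st("view")
xs,ys=np.load("stop.npy"); g=np.array([xs+.008,ys-.006,.1192])
robot.move_pose(F@g-.09*RG[:,2],rpy(RG)); print(robot.line_to(F@g,vel=.08,guard=8)); st("at")
robot.set_gripper(0); st("grip")
p=g-[0,.028,0]; robot.line_to(F@p,vel=.04); st("placed")
robot.set_gripper(.045); o=st("open"); robot.line_to(o["tool_pos"]-.08*RG[:,2],vel=.12)
view("w4"); st("view")
a=cv2.imread("pics/w3c.png"); b=cv2.imread("pics/w4c.png")
cv2.imwrite("pics/c34.png",cv2.resize(np.vstack([a[:300],b[:300]]),(800,600)))
E
```

```text
view t 22.62 press-frame tcp [ 0.1309 -0.4323  0.2058] f [-0.6 -0.6  0.6] w 0.0449 gf 0.0
False
at t 24.3 press-frame tcp [ 0.1915 -0.4065  0.1196] f [-0.1  0.6 -0. ] w 0.0448 gf 0.0
grip t 24.66 press-frame tcp [ 0.1916 -0.4065  0.1196] f [-0.1  0.8  3.5] w 0.0173 gf 58.5
placed t 25.51 press-frame tcp [ 0.1917 -0.4347  0.1195] f [-0.7 -1.3  5.6] w 0.0171 gf 58.6
open t 25.89 press-frame tcp [ 0.1917 -0.4339  0.1189] f [-0.9  0.3 -0.2] w 0.0451 gf 0.0
view t 27.9 press-frame tcp [ 0.1308 -0.432   0.2052] f [-0.4  0.4 -0.3] w 0.0451 gf 0.0
```

View pics/c34.png

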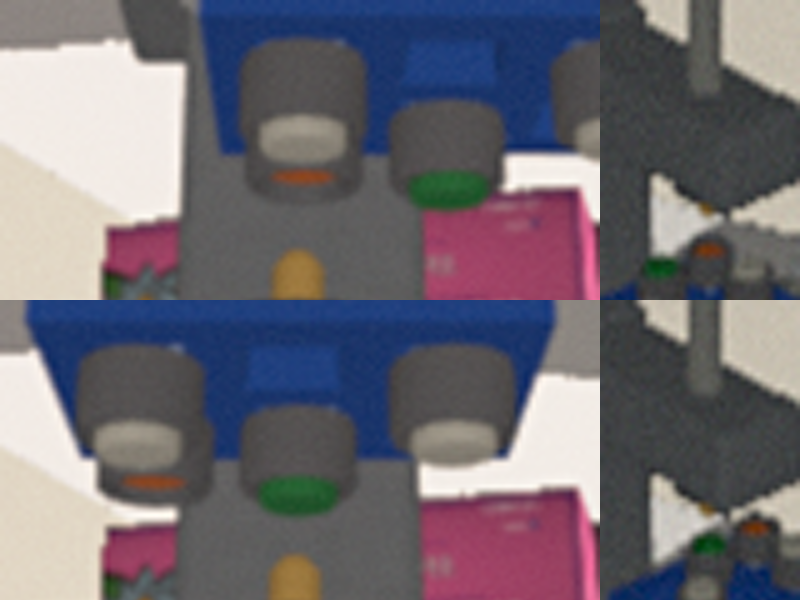

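Orange is recessed in its collar, so it is home. Green at (298,495) is under the nose at (295,578), and the scene view agrees. The white caps still stand proud. Pushing again.

```bash
python3 - <<'E'
from h import *
push()
robot.set_gripper(.045); view("w5"); st("view")
E
```

```text
above t 30.22 press-frame tcp [ 0.2397 -0.433   0.3463] f [-0.4  0.1  0.2] w 0.0001 gf 0.0
contact True t 30.95 press-frame tcp [ 0.2408 -0.4334  0.3283] f [ 0.4 -1.2  2.1] w 0.0003 gf 1.4
HARD False
[(np.float64(1.4), np.float64(3.3)), (np.float64(3.0), np.float64(2.6)), (np.float64(4.6), np.float64(2.6)), (np.float64(6.1), np.float64(2.0)), (np.float64(7.6), np.float64(3.9)), (np.float64(9.1), np.float64(3.5)), (np.float64(10.6), np.float64(3.2)), (np.float64(12.1), np.float64(2.6)), (np.float64(13.6), np.float64(3.8)), (np.float64(15.1), np.float64(3.2)), (np.float64(16.6), np.float64(2.9)), (np.float64(17.7), np.float64(5.5)), (np.float64(19.1), np.float64(5.2)), (np.float64(20.6), np.float64(5.6)), (np.float64(22.1), np.float64(6.0)), (np.float64(23.6), np.float64(6.5)), (np.float64(25.1), np.float64(6.0)), (np.float64(26.6), np.float64(7.6)), (np.float64(27.9), np.float64(7.1)), (np.float64(28.8), np.float64(12.4)), (np.float64(29.6), np.float64(15.4))]
end t 36.2 press-frame tcp [ 0.2332 -0.4336  0.2987] f [-0.9  2.6 15.6] w 0.0001 gf 8.2
up t 37.12 press-frame tcp [ 0.2387 -0.4334  0.3576] f [ 0.4  0.1 -0.4] w -0.0002 gf 0.0
view t 39.17 press-frame tcp [ 0.1309 -0.4323  0.2058] f [0.  0.9 0.6] w 0.0448 gf 0.0
```

View pics/w5c.png

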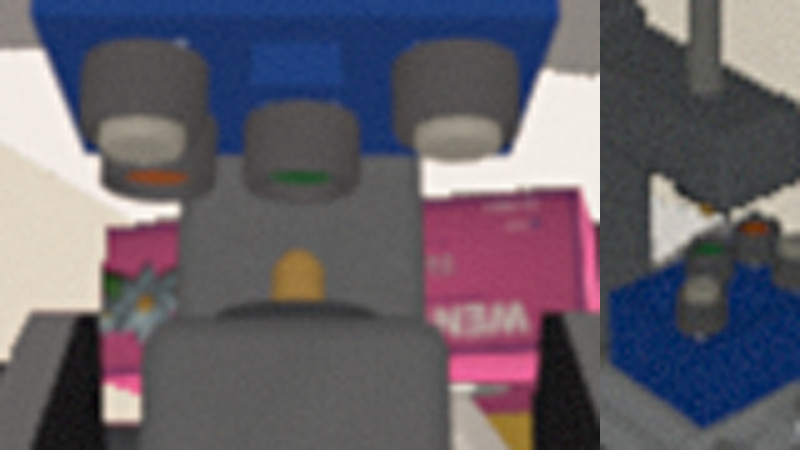

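Orange (158,178) and green (303,178) are both recessed in their collars, the two white caps are still proud, and the nose is back up. The robot is clear of everything.

```bash
python3 -c "
from plant import robot
print(robot.job_done())"
```

```text
the job is handed in; nothing more can be done
None
```

The job is handed in: the orange cap was pressed home first, then the green; both white spares are still open, the lever is back up, and the arm is clear after about 39 s.

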